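Rack the returned bin dividers

TASK

Two bin dividers, one red and one blue, have come back and lean in the grey returns cradle. Stand each one upright on edge in the slot of the rack that carries the tag of its own colour, bottom edge fully down on the slot's floor and roughly centred along the slot; lower it in rather than letting it drop. Leave the green divider, the carton, the red parts bin and the black coupling where they are.

Things in the scene. Friction and masses are not known exactly. Their poses are not given: they have to be found in the camera images.
- red_divider: loose red plastic bin divider, a flat plate 6 thick (its x) x 120 wide (its y) x 110 tall (its z), about 90 g, both faces alike (white label patch, black stripes); origin at the middle of its bottom edge, z runs up its height. Starts in the cradle, leaning about 35 degrees from vertical, its top away from the robot; the top 60 mm stands free of the cradle
- blue_divider: loose blue plastic bin divider, a flat plate 6 thick (its x) x 120 wide (its y) x 110 tall (its z), about 90 g, both faces alike (white label patch, black stripes); origin at the middle of its bottom edge, z runs up its height. Starts in the cradle, leaning about 35 degrees from vertical, its top away from the robot; the top 60 mm stands free of the cradle
- green_divider: loose green plastic bin divider, a flat plate 6 thick (its x) x 120 wide (its y) x 110 tall (its z), about 90 g, both faces alike (white label patch, black stripes); origin at the middle of its bottom edge, z runs up its height. Already stands in the slot with the green tag; leave it
- rack: fixed metal rack; base 200 (x) x 220 (y) x 12 high with three slots along its y, at x = -64, 0, +64. Each slot is 10 wide between pairs of dark steel fins (4 thick, 26 long, at y = +-42) rising 40 above the base, then flaring to a mouth about 20 wide at 64 above the table. Which slot has which tag varies. Origin: centre of the underside
- red_tag: fixed red tag, a flat chip 36 x 22 x 8 on the rack's base at one end of the slot it marks; origin at the centre of its underside; its y axis runs along the slot, towards the slot's middle, which is 90 away
- blue_tag: fixed blue tag, a flat chip 36 x 22 x 8 on the rack's base at one end of the slot it marks; origin at the centre of its underside; its y axis runs along the slot, towards the slot's middle, which is 90 away
- red_slot (a point): middle of the floor of the slot with the red tag, on top of the rack's 12 mm base (so 12 above the table); x across the slot, y along it, z up
- blue_slot (a point): middle of the floor of the slot with the blue tag, on top of the rack's 12 mm base (so 12 above the table); x across the slot, y along it, z up
- cradle: fixed grey returns cradle, 340 long (y), base 110 wide: a V trough; its back panel (6 thick, 50 tall, on the far side) leans 35 degrees, top away from the robot; its floor is square to the panel. Trough corner 30 above the table at x = 0. The dividers stand on its floor against the panel, side by side at about y = -80 and +80. Origin: centre of the underside
- carton: cardboard carton 110 x 150 x 90 high beyond the work; leave it. Origin at the centre of its underside
- parts_bin: red open parts bin 130 x 110 x 70 high with metal fittings, beyond the work; leave it. Origin at the centre of its underside
- coupling: black pipe coupling, a ring 64 across and 55 high, standing beyond the work; leave it. Origin at the centre of its underside
Not all that is in view belongs to the job. Several things have the shape of the blue_divider; the one meant has the colours described above.

How it is judged:
By the outcome, as a careful person would: the job done as asked, in the order asked, and still so for the second after the job is handed in, with the robot touching nothing.
It also fails if it takes over 64 s, if anything falls off the work surface, if the arm or the gripper's body presses on something with over 40 N, if the wrist force passes 120 N, or if a joint passes its speed limit or range.

ROBOT

A 6-joint arm with a two-finger parallel gripper is mounted at the origin on the work surface. World frame = base frame: x ahead of the robot, y to its left, z up, the work surface at z = 0. Lengths are in mm, angles in rad, forces in N, time in s.
With the tool pointing down it reaches from about 300 to 950 mm from the base axis. Payload 3.1 kg.
Tool frame: the origin (TCP) lies at the very end of the fingers, on their centre line; the grasp point (between the pads) lies hold_point_z behind it (hold_point_z is the distance from the TCP to the grasp point, in mm); z points along the fingers, y is the direction in which the jaws open and shut (so a half turn about z gives the same grasp; the last joint's range is limited). The gripper opens to 85 mm and grips with 20 to 120 N. Pads are 22 mm wide; open, the fingers measure 114 mm over their backs; the gripper's body (76 mm by 85 mm) begins 54 mm behind the grasp point. The pads swing forward as they close: fully open they stand 13 mm farther back than shut.
Start: joints at [-1.184, 0.308, 1.634, -0, 1.2, -0.07], TCP at [275.65, -560.936, 231.272] pointing down, gripper open.
Joint ranges: [-3.06, 3.06], [-0.79, 1.96], [0.05, 2.63], [-1.19, 4.34], [0.05, 2.64], [-2.94, 2.94]. Speed limits (rad/s): [2.79, 2.79, 3.14, 3.14, 3.14, 3.14].

INTERFACE

Orientations are given as a unit quaternion [x, y, z, w].
In Python, from plant import * gives the robot as it stands. The module is installed in compiled form; this text tells all that it offers.
- The arm moves only by the tool send_rows, never from a script. Its argument "rows" is a list that holds one entry, the list of rows, each a list of 7 numbers: the opening in per cent of the stroke, from 0 (shut) to 100 (fully open), then the shift along the tool's x, y, z in mm, then the turn, a rotation vector about the tool's x, y, z in rad. In form: [[[grip, tx, ty, tz, rx, ry, rz], ...]]. A call has 1 to 8 rows; each row is the pose to reach, as a shift and turn from the pose commanded when the call began, along the tool's axes at that moment; what a row does not reach only later rows make up. A row lasts 1/12 s, in which the tool goes at most 41.7 mm and 7.16 degrees, less where a joint would pass 70% of its speed; a pose out of reach is approached as far as the arm can. A call with a gripper value outside its range is refused whole. The fingers move at their own pace and stop on an object; the grip force is fixed at half the most. Time passes only in rows, so rows that repeat a pose let the fingers close. It gives the time, the measured TCP pose, the force and the opening at its end, in the units of the state.
- observe(): the state, without advancing time (a new reading comes with each control period).
- camera(name): name is "scene" or "top" or "wrist"; returns the picture (384x512x3 uint8, red, green, blue); there is no depth.
- camera_model(name): a dict with "fx", "fy", "cx", "cy" (pixels), "R" (3x3) and "t" (3): a world point X has camera coordinates R X + t; the wrist camera has in their place "tool_from_camera" (4x4, takes a point from camera to tool coordinates, whose origin is the TCP and whose axes are the flange's). Camera axes: x right, y down, z forward; pixel columns grow to the right and rows downward; lengths in mm; the calibration is good to about 2 mm. The wrist camera is an equidistant fisheye: a pixel r from the principal point sees the ray r / f radians off the axis. A picture is of the moment at which its call begins: read the wrist's pose just before it. camera_model takes no time and is no camera call.
- close_job(): hands the job in, once; it reports no verdict.
Trained networks look in the newest picture that a camera, given by its name, has taken for a name from the list of things; names that differ only in an ending like _2 or _b are one class to them, and where a whole thing is asked for, a point or a joint stands for the part that bears it (a point fixed in the world has none). Each returns a list of dicts, best first, with "conf" (0 to 1); they miss things now and then, are a little off and sometimes report something else, mostly with a low value. They report only what shows in the picture. A call takes as long as a camera call. They do not tell look-alikes from the thing itself.
- spot_in(name, camera): "extent" ([left, top, width, height] in pixels, round what is visible of it).
- trace(name, camera): "mask" (384x512 bool, what is visible of it) and "extent" ([left, top, width, height] in pixels, round what is visible of it).
- mark_of(name, camera): "uv" ([column, row] in pixels: a listed point, or the origin of a listed thing).
The state is a dict: "t": time; "qpos": joint angles; "qvel": joint speeds; "joint_torque": joint torques, N m; "position": TCP position; "eef_rot": TCP orientation; "force": force on the tool from outside, world axes, zero at the start; "moment": the same for the moment, N m; "gripper_width": finger opening in mm.
Only numpy, scipy, OpenCV 4.12 (cv2) and the standard library are available. Lean on these libraries where they do the work, as an engineer would, in place of code of your own. Each camera call takes 0.05 s, during which the arm holds its last target.

## Working session

There is one attempt and no reset: what is moved stays moved. The work goes in short steps, Python scripts to look and compute and a tool call to move; the robot and the scene stay as the last step left them, time stands still between calls to the robot, and variables do not carry over. Pictures are saved under pics/ and viewed, and the job is handed in when it is done.

Besides the shell and the picture viewer there is one more tool, called by a JSON object that holds its "fn" and its "kwargs", one argument or row to a line. send_rows: Moves the arm, as the interface text tells. Its arguments: {"type":"object","properties":{"rows":{"type":"array"}},"required":["rows"]}

```bash
mkdir -p pics; ls; python3 - <<'E'
from plant import *
import cv2
s=observe();print({k:s[k] for k in s})
for n in("scene","top","wrist"):
    im=camera(n);cv2.imwrite(f"pics/{n}0.png",im[:,:,::-1]);print(n,camera_model(n))
E
```

```text
pics
{'t': 0.0, 'qpos': array([-1.18365917e+00,  3.09018588e-01,  1.63522578e+00, -1.02375273e-05,
        1.19969495e+00, -6.97207988e-02]), 'qvel': array([-0.00040478,  0.00016733, -0.00072007,  0.00026106,  0.00158138,
        0.00102568]), 'joint_torque': array([ 7.25174527e-05, -4.15258884e+01, -2.76664209e+01, -1.96805627e-05,
        1.03351433e-02, -2.30040946e-06]), 'position': array([ 275.34899908, -560.13939846,  230.01993798]), 'eef_rot': array([ 9.74022259e-01,  2.26449248e-01, -1.90144964e-04, -1.15783312e-03]), 'force': array([ 0.82482548, -0.20469009,  0.16386855]), 'moment': array([-0.05989888,  0.0045867 , -0.04518073]), 'gripper_width': 85.10635267408139}
scene {'fx': 350.25789739239536, 'fy': 350.25789739239536, 'cx': 250.28655118125937, 'cy': 192.63085408790107, 'R': array([[-0.87013332,  0.49267567, -0.01177662],
       [ 0.34003637,  0.5829114 , -0.73796312],
       [-0.35671174, -0.64613078, -0.67473828]]), 't': array([ 534.95514621, -113.49331017, 1100.88719569])}
top {'fx': 368.3171894157271, 'fy': 368.3171894157271, 'cx': 253.6050307832163, 'cy': 193.63164107670084, 'R': array([[ 0.0239665 , -0.99964775,  0.01140085],
       [-0.99704767, -0.02473322, -0.07269265],
       [ 0.07294902, -0.009625  , -0.99728923]]), 't': array([-104.22006551,  547.62769358,  898.26460287])}
wrist {'fx': 297.3186396354542, 'fy': 297.3186396354542, 'cx': 253.08519108954974, 'cy': 190.09721576121632, 'tool_from_camera': array([[-9.30405913e-04, -9.48152963e-01, -3.17812983e-01,
         8.28782690e+01],
       [ 9.99999387e-01, -6.91458396e-04, -8.64650060e-04,
         3.55704223e-01],
       [ 6.00066061e-04, -3.17813593e-01,  9.48153026e-01,
        -1.42173147e+02],
       [ 0.00000000e+00,  0.00000000e+00,  0.00000000e+00,
         1.00000000e+00]])}
```

View pics/scene0.png

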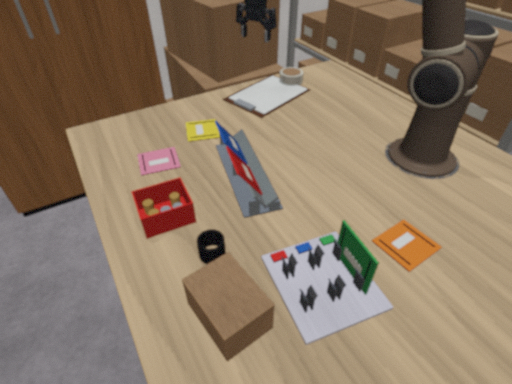

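View pics/top0.png

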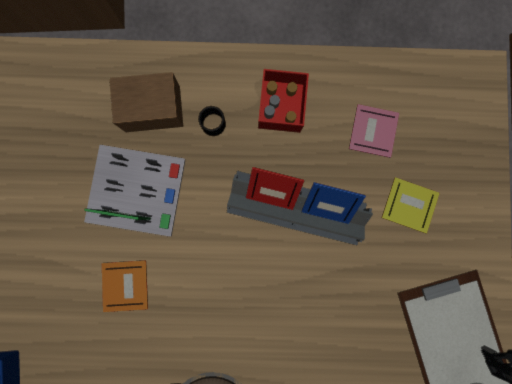

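```bash
python3 -c "
from plant import *
print([k for k in globals() if k[0]!='_'])
print(globals().get('hold_point_z'))"
```

```text
['camera', 'camera_model', 'close_job', 'observe', 'spot_in', 'trace', 'mark_of', 'Unreachable', 'hold_point_z']
18.700000000000003
```

```bash
python3 - <<'E'
import cv2
a=cv2.imread("pics/top0.png")
def crop(im,x,y,w,h,k,n):
    c=cv2.resize(im[y:y+h,x:x+w],None,fx=k,fy=k,interpolation=cv2.INTER_CUBIC);c=cv2.convertScaleAbs(c,alpha=1.5);cv2.imwrite(n,c)
crop(a,80,140,112,100,7,"pics/c_rack.png")
crop(a,220,160,160,88,5,"pics/c_crad.png")
b=cv2.imread("pics/scene0.png")
crop(b,255,215,135,120,5.8,"pics/s_rack.png")
crop(b,205,115,85,105,5.6,"pics/s_crad.png")
E
```

```text
(no output)
```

View pics/c_rack.png

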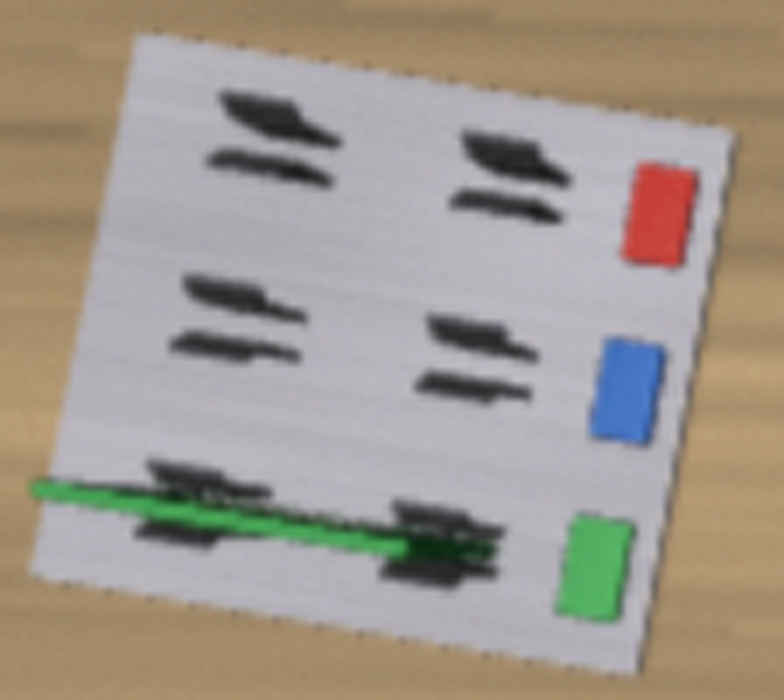

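View pics/c_crad.png

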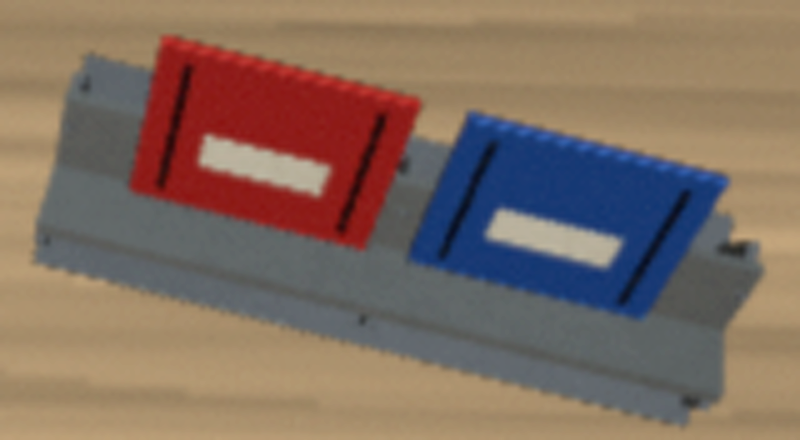

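View pics/s_rack.png

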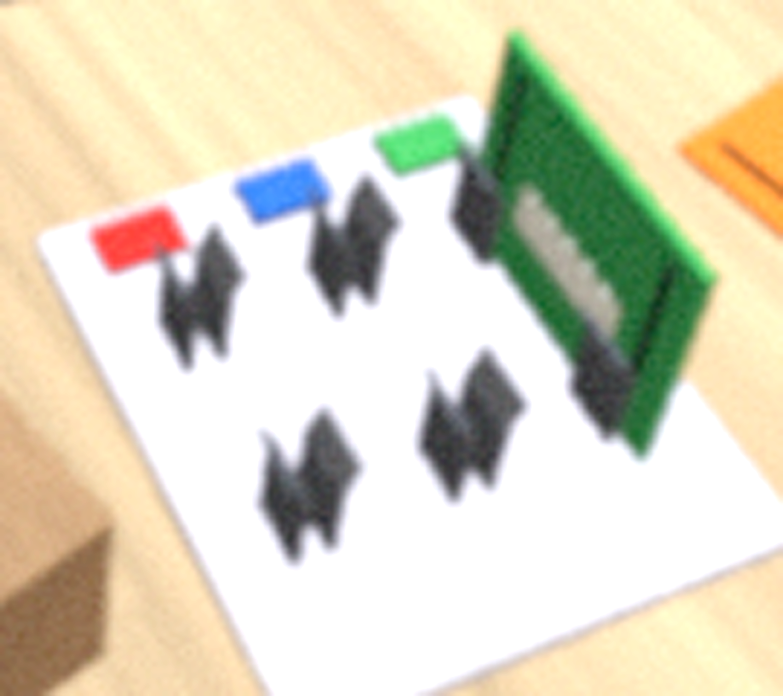

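View pics/s_crad.png

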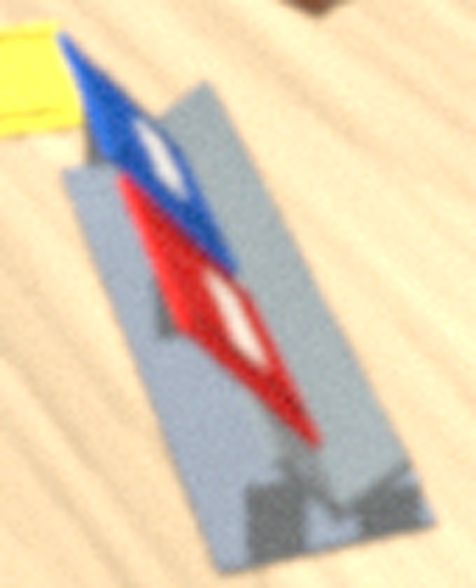

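```bash
cat > h.py <<'E'
import numpy as np,cv2
from plant import *
from scipy.optimize import least_squares
from scipy.spatial.transform import Rotation as Ro
def proj(n,X,s=None):
    m=camera_model(n);X=np.atleast_2d(X)
    if n!='wrist':
        c=X@m['R'].T+m['t'];return np.c_[m['fx']*c[:,0]/c[:,2]+m['cx'],m['fy']*c[:,1]/c[:,2]+m['cy']]
    T=m['tool_from_camera'];R=Ro.from_quat(s['eef_rot']).as_matrix()
    c=((X-s['position'])@R-T[:3,3])@T[:3,:3]
    r=np.hypot(c[:,0],c[:,1]);th=np.arctan2(r,c[:,2])
    return np.c_[m['cx']+m['fx']*th*c[:,0]/r,m['cy']+m['fy']*th*c[:,1]/r]
def unc(p,k,o): return (np.array(p,float)+.5)/k-.5+np.array(o)
def rz(a): c,s=np.cos(a),np.sin(a);return np.array([[c,-s,0],[s,c,0],[0,0,1]])
TI=np.radians(35)
# tilted plate axes in cradle frame (top away: +x): z up-plate=(sin,0,cos); x normal=(cos,0,-sin)
RT=np.array([[np.cos(TI),0,np.sin(TI)],[0,1,0],[-np.sin(TI),0,np.cos(TI)]])
E
python3 - <<'E'
from h import *
tr=unc([(140,35),(735,130),(640,672),(33,575)],7,(80,140))
# rack frame: x away(+top rows up), y left
C=np.array([[100,110,12],[100,-110,12],[-100,-110,12],[-100,110,12]],float)
sr=unc([(40,235),(475,95)],5.8,(255,215))
def f(p,full=False):
    W=C@rz(p[2]).T+[p[0],p[1],0]
    a=proj('top',W)-tr; b=proj('scene',W[1:3])-sr
    return (a,b) if full else np.r_[a.ravel(),b.ravel()]
r=least_squares(f,[400,300,0]);print(r.x,np.degrees(r.x[2]));print(f(r.x,1))
tag=unc([(660,215),(628,392),(594,568)],7,(80,140))
for n,x in (('r',64),('b',0),('g',-64)):
    print(n,proj('top',rz(r.x[2])@[x,-90,20]+[r.x[0],r.x[1],0]),np.round(rz(r.x[2])@[x,0,12]+[r.x[0],r.x[1],0],1))
print(tag)
# cradle dividers
F=np.array([[-3,60,0],[-3,-60,0],[-3,-60,110],[-3,60,110],[3,60,110],[3,-60,110]],float)
obs={'red':(unc([(130,188),(365,248),(417,108),(162,47),(166,37),(422,99)],5,(220,160)),unc([(320,442),(237,285),(122,178)],5.6,(205,115)),[0,None,2]),
'blue':(unc([(408,262),(642,318),(725,185),(472,122),(474,112),(730,176)],5,(220,160)),None,None)}
for k,(t,s,_) in obs.items():
    def f(p,full=False):
        W=(F@RT.T)@rz(p[2]).T+[p[0],p[1],p[3]]
        a=proj('top',W)-t
        return a if full else np.r_[a.ravel(),(p[3]-31.7)/3]
    r=least_squares(f,[400,0,0,32]);print(k,r.x,np.degrees(r.x[2]));print(f(r.x,1).round(2))
    W=(F@RT.T)@rz(r.x[2]).T+[r.x[0],r.x[1],r.x[3]];print(proj('scene',W).round(1));
    if s is not None: print(s)
E
```

```text
[ 5.52370428e+02  2.08452487e+02 -1.41207546e-01] -8.090596444048701
(array([[-0.59151087, -0.58755173],
       [ 0.14713525,  0.16339869],
       [-0.59237399,  1.17231241],
       [-0.98962603,  0.46344137]]), array([[-0.9951541 , -0.38968772],
       [-1.07453581, -0.68709541]]))
r [[173.7083711  170.50642703]] [615.7 199.4  12. ]
b [[169.0692764  195.68569415]] [552.4 208.5  12. ]
g [[164.38226646 221.12502727]] [489.  217.5  12. ]
[[173.85714286 170.28571429]
 [169.28571429 195.57142857]
 [164.42857143 220.71428571]]
red [ 5.26897640e+02 -1.29629991e+02 -2.17625687e-01  3.03963132e+01] -12.469033358517475
[[-0.32  0.97]
 [ 0.07  0.66]
 [ 0.97 -0.02]
 [-0.35 -0.7 ]
 [-0.64 -0.6 ]
 [ 0.25 -0.18]]
[[262.4 194.3]
 [249.3 167.6]
 [226.4 145.8]
 [238.4 172.6]
 [236.5 174.1]
 [224.7 147.2]]
[[261.73214286 193.51785714]
 [246.91071429 165.48214286]
 [226.375      146.375     ]]
blue [ 4.95889296e+02 -2.67431589e+02 -2.21252217e-01  3.04714755e+01] -12.676818226282846
[[-0.16  0.06]
 [ 0.49  0.75]
 [ 1.11  0.11]
 [-0.69 -0.39]
 [-0.84 -0.36]
 [ 0.11 -0.12]]
[[247.3 163.3]
 [236.6 141.4]
 [215.  119.8]
 [224.6 141.5]
 [222.9 142.9]
 [213.5 121. ]]
```

```bash
cat >> h.py <<'E'
def divR(a,t=TI):
    c,s=np.cos(t),np.sin(t)
    return rz(a)@np.array([[c,0,s],[0,1,0],[-s,0,c]])
def toolR(Rd): return np.c_[Rd[:,1],Rd[:,0],-Rd[:,2]]
def delta(p0,R0,p1,R1):
    return np.r_[R0.T@(p1-p0),Ro.from_matrix(R0.T@R1).as_rotvec()]
def app(p,R,d): return p+R@np.array(d[:3],float),R@Ro.from_rotvec(d[3:]).as_matrix()
def cur(): s=observe();return s['position'],Ro.from_quat(s['eef_rot']).as_matrix()
E
python3 - <<'E'
from h import *
p0,R0=cur(); 
Rd=divR(-.2195);p=np.array([526.9,-129.6,31])
d=delta(p0,R0,p+Rd@[0,0,71.3+120],toolR(Rd));print(d.round(3))
E
```

```text
[ 5.01265e+02 -2.06887e+02  4.30320e+01  5.67000e-01 -2.74000e-01
 -8.65000e-01]
```

{"fn": "send_rows", "kwargs": {
  "rows": [
    [[100,36,-15,3,0.04,-0.02,-0.06],[100,72,-30,6,0.08,-0.04,-0.12],[100,108,-44,9,0.12,-0.06,-0.18],[100,143,-59,0,0.16,-0.08,-0.25],[100,179,-74,0,0.2,-0.1,-0.31],[100,215,-89,0,0.24,-0.12,-0.37],[100,251,-103,0,0.28,-0.14,-0.43],[100,251,-103,0,0.28,-0.14,-0.43]]
  ]
}}

```text
t: 0.82
position: [460.9, -351.9, 230.0]
eef_rot: [0.89, 0.43, -0.097, -0.121]
force: [-1.0, -0.2, -0.5]
gripper_width: 85.5
```

```bash
python3 - <<'E'
from h import *
p0,R0=cur(); print(p0,observe()['qpos'],observe()['force'])
Rd=divR(-.2195);p=np.array([526.9,-129.6,31])
d=delta(p0,R0,p+Rd@[0,0,71.3+120],toolR(Rd));print(d.round(3))
E
```

```text
[ 460.87921932 -351.88194891  230.00664032] [-6.86502952e-01  4.17539901e-01  1.51977284e+00 -7.44312439e-02
  1.50700490e+00  4.99880316e-04] [-0.95348381 -0.20248371 -0.53161199]
[ 2.65176e+02  2.15130e+01  1.83180e+01  2.87000e-01 -1.34000e-01
 -4.27000e-01]
```

{"fn": "send_rows", "kwargs": {
  "rows": [
    [[100,38,3,0,0.04,-0.02,-0.06],[100,76,6,0,0.08,-0.04,-0.12],[100,114,9,3,0.12,-0.06,-0.18],[100,152,12,6,0.16,-0.08,-0.25],[100,190,15,10,0.2,-0.1,-0.31],[100,228,18,14,0.24,-0.12,-0.37],[100,265,21,18,0.287,-0.134,-0.427],[100,265,21,18,0.287,-0.134,-0.427]]
  ]
}}

```text
t: 1.48
position: [632.2, -153.5, 180.3]
eef_rot: [0.743, 0.596, -0.191, -0.238]
force: [-0.5, -0.0, -2.5]
gripper_width: 85.5
```

```bash
python3 - <<'E'
from h import *
s=observe();p0,R0=cur(); print(p0,s['qpos'],s['force'])
im=camera('wrist')[:,:,::-1].copy()
cv2.imwrite('pics/w1.png',im)
F=np.array([[-3,60,0],[-3,-60,0],[-3,-60,110],[-3,60,110],[3,60,110],[3,-60,110]],float)
for a,p in ((-.2195,(526.9,-129.6,31)),(-.2195,(495.9,-267.4,31))):
    Rd=divR(a); uv=proj('wrist',F@Rd.T+np.array(p),s);print(uv.round(1))
    for u in uv: cv2.circle(im,tuple(int(round(v)) for v in u),2,(0,255,255),1)
cv2.imwrite('pics/w1o.png',im)
Rd=divR(-.2195);p=np.array([526.9,-129.6,31])
d=delta(p0,R0,p+Rd@[0,0,71.3+120],toolR(Rd));print(d.round(3))
E
```

```text
[ 632.15600766 -153.46516448  180.31611198] [-0.28624639  0.80900857  1.09821233 -0.04013305  1.85239081 -0.06549118] [-0.49577263 -0.04751077 -2.45521002]
[[248.3 114. ]
 [248.7 215.8]
 [246.  266.2]
 [244.6 124. ]
 [252.8 124. ]
 [252.9 266.3]]
[[248.7 231.6]
 [249.3 306.2]
 [247.5 366.6]
 [246.  285.6]
 [252.7 285.7]
 [252.8 366.6]]
[ 0.375 -2.824 -7.059 -0.008 -0.    -0.   ]
```

View pics/w1o.png

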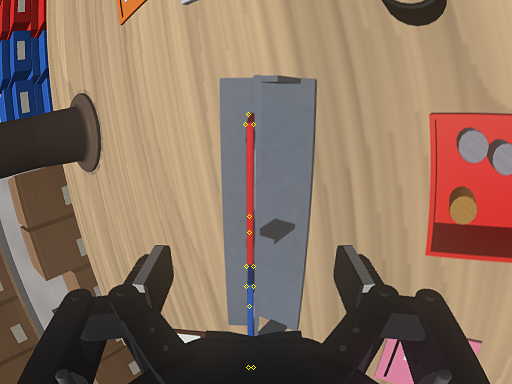

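```bash
python3 - <<'E'
from h import *
im=cv2.imread('pics/w1.png')
c=cv2.resize(im[100:350,200:310],None,fx=2.4*2.2,fy=2.4,interpolation=cv2.INTER_CUBIC);cv2.imwrite('pics/w1c.png',c)
h=cv2.cvtColor(im,cv2.COLOR_BGR2HSV).astype(int)
for n,lo,hi in(('red',None,None),('blue',105,130)):
    for r in range(105,345,8):
        m=(h[r,:,1]>130)&(h[r,:,2]>50)&(((h[r,:,0]<8)|(h[r,:,0]>172)) if n=='red' else ((h[r,:,0]>105)&(h[r,:,0]<130)))
        x=np.where(m[230:270])[0]+230
        if len(x): print(n,r,x.min(),x.max(),end=' | ')
E
```

```text
red 121 247 253 | red 129 246 253 | red 137 246 253 | red 145 247 253 | red 153 247 253 | red 161 247 253 | red 169 246 253 | red 177 247 253 | red 185 247 253 | red 193 247 252 | red 201 247 252 | red 209 247 252 | red 217 247 253 | red 225 247 253 | red 233 247 253 | red 241 247 253 | red 249 247 252 | red 257 247 252 | blue 265 248 248 | blue 273 248 248 | blue 281 248 248 | blue 289 247 252 | blue 297 247 252 | blue 305 248 252 | blue 313 248 252 | blue 321 248 252 | blue 329 248 252 |
```

View pics/w1c.png

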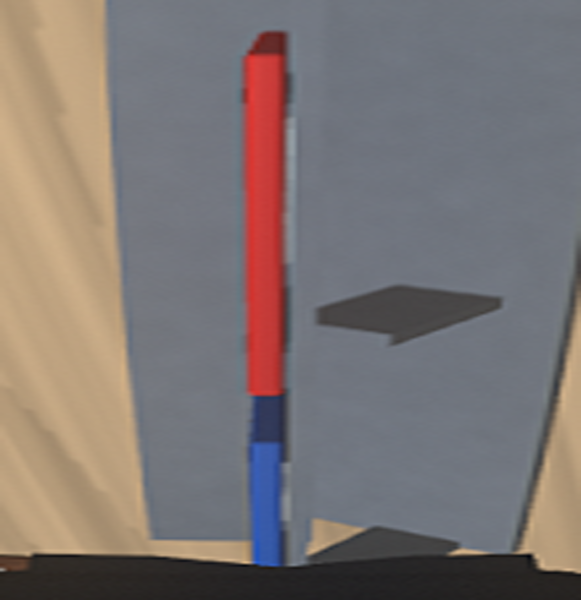

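{"fn": "send_rows", "kwargs": {
  "rows": [
    [[70,0,-2.2,0,-0.008,0,0],[60,0,-2.2,25,-0.008,0,0],[50,0,-2.2,50,-0.008,0,0],[50,0,-2.2,75,-0.008,0,0],[50,0,-2.2,100,-0.008,0,0],[50,0,-2.2,113,-0.008,0,0],[50,0,-2.2,113,-0.008,0,0],[50,0,-2.2,113,-0.008,0,0]]
  ]
}}

```text
t: 2.2
position: [564.4, -147.6, 98.1]
eef_rot: [0.749, 0.593, -0.187, -0.231]
force: [-0.1, 0.1, 0.5]
gripper_width: 42.8
```

```bash
python3 - <<'E'
from h import *
s=observe();p0,R0=cur(); print(p0,s['qpos'],s['force'],s['gripper_width'])
im=camera('wrist')[:,:,::-1].copy()
cv2.imwrite('pics/w2.png',im)
Rd=divR(-.2195);p=np.array([526.9,-129.6,31])
d=delta(p0,R0,p+Rd@[0,0,71.3],toolR(Rd));print(d.round(3))
E
```

```text
[ 564.41984736 -147.61119284   98.05498103] [-0.30461324  0.75797826  1.35947285 -0.0474641   1.62520573 -0.06066269] [-0.1236836   0.05486802  0.50309178] 42.83288605912788
[ 9.466e+00  5.082e+00  6.932e+00  8.000e-03 -1.000e-03 -1.200e-02]
```

View pics/w2.png

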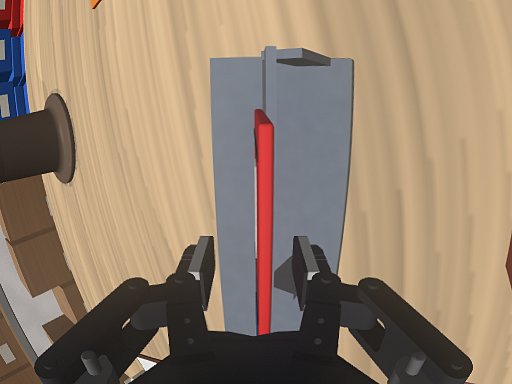

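{"fn": "send_rows", "kwargs": {
  "rows": [
    [[50,5,2.5,2,0.004,0,-0.006],[50,9.5,5,4,0.008,0,-0.012],[50,9.5,5,6,0.008,0,-0.012],[50,9.5,5,6,0.008,0,-0.012],[50,9.5,5,6,0.008,0,-0.012]]
  ]
}}

```text
t: 2.67
position: [567.7, -137.1, 88.9]
eef_rot: [0.743, 0.597, -0.188, -0.235]
force: [-0.4, 0.1, -0.6]
gripper_width: 42.7
```

```bash
cat > look.py <<'E'
from h import *
import sys
n=sys.argv[1];s=observe();p0,R0=cur(); print(p0,s['qpos'].round(3),s['qvel'].round(3),s['force'],s['gripper_width'])
im=camera(sys.argv[2] if len(sys.argv)>2 else 'wrist')[:,:,::-1].copy()
cv2.imwrite(f'pics/{n}.png',im)
E
python3 look.py w3;python3 - <<'E'
from h import *
p0,R0=cur()
Rd=divR(-.2195);p=np.array([526.9,-129.6,31])
d=delta(p0,R0,p+Rd@[0,0,71.3],toolR(Rd));print(d.round(3))
E
```

```text
[ 567.74879823 -137.10434947   88.86511719] [-0.289  0.777  1.352 -0.041  1.624 -0.062] [-0.004 -0.002 -0.    -0.001  0.001 -0.001] [-0.44897536  0.05136064 -0.6317637 ] 42.70216939998964
[-1.437e+00 -7.660e-01 -2.600e-02 -1.000e-03  0.000e+00  2.000e-03]
```

View pics/w3.png

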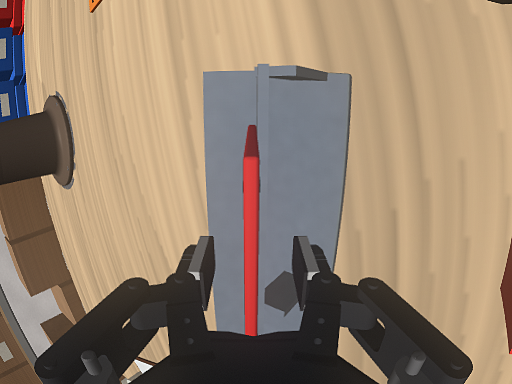

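{"fn": "send_rows", "kwargs": {
  "rows": [
    [[40,-1.4,-0.7,0,0,0,0],[25,-1.4,-0.7,0,0,0,0],[10,-1.4,-0.7,0,0,0,0],[0,-1.4,-0.7,0,0,0,0],[0,-1.4,-0.7,0,0,0,0],[0,-1.4,-0.7,0,0,0,0],[0,-1.4,-0.7,0,0,0,0],[0,-1.4,-0.7,0,0,0,0]]
  ]
}}

```text
t: 3.38
position: [566.6, -138.8, 89.8]
eef_rot: [0.744, 0.597, -0.188, -0.235]
force: [-0.5, -0.5, 1.9]
gripper_width: 5.4
```

```bash
python3 look.py w4
```

```text
[ 566.56816672 -138.77425431   89.76706778] [-0.292  0.774  1.354 -0.042  1.624 -0.063] [ 0.001  0.001 -0.001 -0.001 -0.001 -0.   ] [-0.4717226  -0.45206871  1.94118442] 5.44858692071523
```

View pics/w4.png

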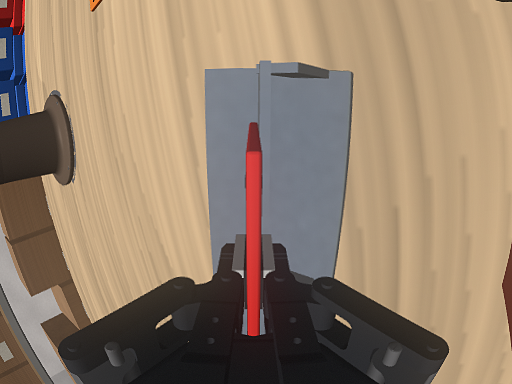

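{"fn": "send_rows", "kwargs": {
  "rows": [
    [[0,0,0,-10,0,0,0],[0,0,0,-30,0,0,0],[0,0,0,-55,0,0,0],[0,0,0,-85,0,0,0],[0,0,0,-110,0,0,0],[0,0,0,-120,0,0,0],[0,0,0,-120,0,0,0],[0,0,0,-120,0,0,0]]
  ]
}}

```text
t: 4.1
position: [634.1, -153.5, 187.2]
eef_rot: [0.744, 0.597, -0.188, -0.235]
force: [-0.1, 0.3, -2.0]
gripper_width: 5.7
```

```bash
python3 look.py w5;python3 - <<'E'
from h import *
p0,R0=cur()
Rd=divR(-.1412,0);p=np.array([615.7,199.4,12])
d=delta(p0,R0,p+Rd@[0,0,71.3+90],toolR(Rd));print(d.round(3))
E
python3 look.py t5 top
```

```text
[ 634.13379273 -153.51956664  187.16516514] [-0.286  0.801  1.094 -0.039  1.856 -0.067] [-0.     0.015  0.054  0.001 -0.002  0.001] [-0.08301597  0.28644167 -1.98711111] 5.70523480174561
[ 3.40573e+02 -6.86240e+01  6.45760e+01 -6.14000e-01 -2.50000e-02
 -7.40000e-02]
[ 633.07342383 -153.30897434  186.09873581] [-0.286  0.802  1.096 -0.04   1.856 -0.067] [-0.     0.01   0.031 -0.002  0.004 -0.   ] [ 0.09117067  0.15575402 -1.1669742 ] 5.1197172066658565
```

View pics/w5.png

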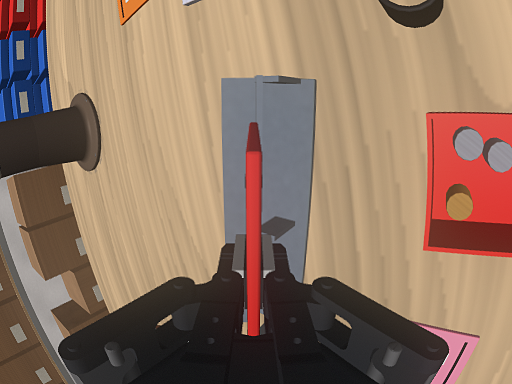

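View pics/t5.png

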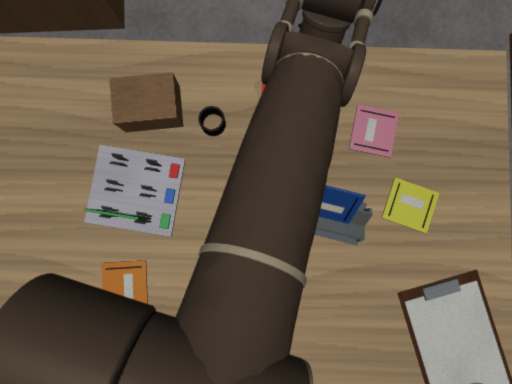

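{"fn": "send_rows", "kwargs": {
  "rows": [
    [[0,17,-3,0,-0.03,0,0],[0,51,-10,3,-0.09,-0.005,-0.01],[0,85,-17,8,-0.15,-0.01,-0.02],[0,119,-24,15,-0.21,-0.01,-0.025],[0,153,-31,22,-0.28,-0.01,-0.03],[0,187,-38,30,-0.34,-0.015,-0.04],[0,221,-45,38,-0.4,-0.02,-0.05],[0,255,-52,46,-0.46,-0.02,-0.055]]
  ]
}}

```text
t: 4.87
position: [619.4, 111.8, 178.4]
eef_rot: [0.759, 0.647, -0.048, -0.059]
force: [0.2, 0.7, -0.9]
gripper_width: 5.4
```

{"fn": "send_rows", "kwargs": {
  "rows": [
    [[0,30,0,0,-0.05,0,-0.01],[0,55,0,0,-0.1,0,-0.02],[0,75,0,0,-0.15,0,-0.02],[0,85,0,0,-0.15,0,-0.02],[0,85,0,0,-0.15,0,-0.02],[0,85,0,0,-0.15,0,-0.02]]
  ]
}}

```text
t: 5.37
position: [634.5, 193.6, 179.2]
eef_rot: [0.755, 0.656, -0.0, -0.003]
force: [0.4, -0.8, -1.5]
gripper_width: 5.2
```

```bash
python3 look.py w6;python3 - <<'E'
from h import *
p0,R0=cur()
Rd=divR(-.1412,0);p=np.array([615.7,199.4,12])
d=delta(p0,R0,p+Rd@[0,0,71.3+90],toolR(Rd));print(d.round(3))
E

```

```text
[634.45363624 193.56499548 179.1629811 ] [0.229 0.431 1.577 0.004 1.137 0.366] [-0.03   0.002 -0.011 -0.008 -0.002  0.001] [ 0.43034027 -0.76995549 -1.4533402 ] 5.198959826731052
[ 3.7670e+00 -1.9972e+01  6.1300e+00 -4.0000e-03 -3.0000e-03  1.0000e-03]
```

View pics/w6.png

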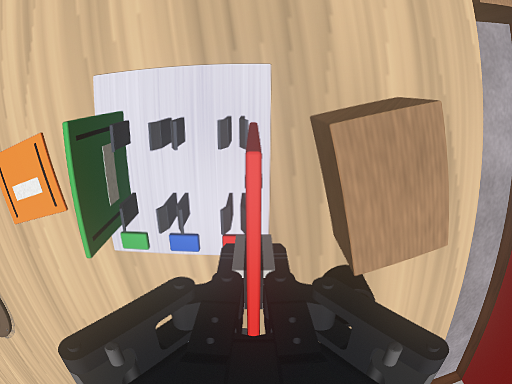

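{"fn": "send_rows", "kwargs": {
  "rows": [
    [[0,2,-10,0,-0.004,-0.003,0],[0,4,-20,0,-0.004,-0.003,0],[0,4,-20,0,-0.004,-0.003,0],[0,4,-20,0,-0.004,-0.003,0],[0,4,-20,0,-0.004,-0.003,0]]
  ]
}}

```text
t: 5.83
position: [616.2, 200.5, 180.7]
eef_rot: [0.755, 0.656, 0.002, 0.001]
force: [-0.4, 0.6, -0.4]
gripper_width: 5.3
```

```bash
cat > slot.py <<'E'
from h import *
import sys
n=sys.argv[1]; X,Y,A,sx=map(float,sys.argv[2:6])
s=observe();p0,R0=cur();im=camera('wrist')[:,:,::-1].copy()
big=cv2.resize(im[60:280,60:330],None,fx=2.8,fy=2.6,interpolation=cv2.INTER_CUBIC)
def dr(P,col):
    for u in proj('wrist',np.array(P)@rz(A).T+[X,Y,0],s):
        cv2.circle(big,(int((u[0]+.5-60)*2.8),int((u[1]+.5-60)*2.6)),3,col,1)
for k in(-64,0,64):
    dr([[k+a*b,y+c,z] for a in(-1,1) for b,z in((5,12),(5,52),(10,64)) for y in(-42,42) for c in(-13,13)],(0,255,255))
dr([[100,110,12],[100,-110,12],[-100,-110,12],[-100,110,12]],(255,0,255))
cv2.imwrite(f'pics/{n}.png',big);cv2.imwrite(f'pics/{n}_raw.png',im)
Rd=divR(A,0);p=rz(A)@[sx,0,12]+[X,Y,0]
print(p0,s['force'],delta(p0,R0,p+Rd@[0,0,71.3],toolR(Rd)).round(3))
E
python3 slot.py w7 552.4 208.5 -.1412 64

```

```text
[616.24622217 200.51025452 180.66334397] [-0.35466771  0.60396831 -0.41216471] [-1.217e+00 -6.380e-01  9.736e+01  3.000e-03 -1.000e-03  1.000e-03]
```

View pics/w7.png

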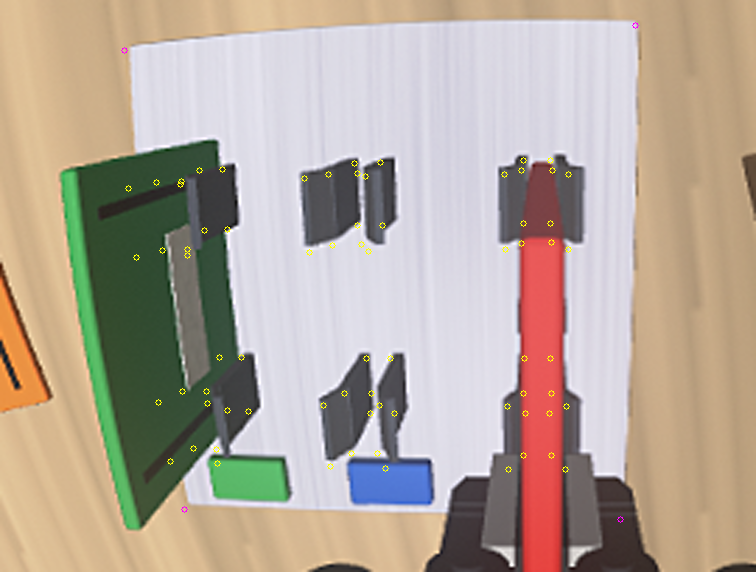

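{"fn": "send_rows", "kwargs": {
  "rows": [
    [[0,1,0,10,0,0,0],[0,1,0,25,0,0,0],[0,1,0,36,0,0,0],[0,1,0,42,0,0,0],[0,1,0,42,0,0,0],[0,1,0,42,0,0,0]]
  ]
}}

```text
t: 6.38
position: [616.0, 201.8, 137.5]
eef_rot: [0.755, 0.656, 0.001, 0.0]
force: [-0.1, -0.9, -0.1]
gripper_width: 5.4
```

```bash
python3 slot.py w8 552.4 208.5 -.1412 64

```

```text
[616.01572518 201.82007917 137.534534  ] [-0.10486015 -0.90145861 -0.1255793 ] [-2.3860e+00  1.2000e-02  5.4233e+01  1.0000e-03 -1.0000e-03  1.0000e-03]
```

View pics/w8.png

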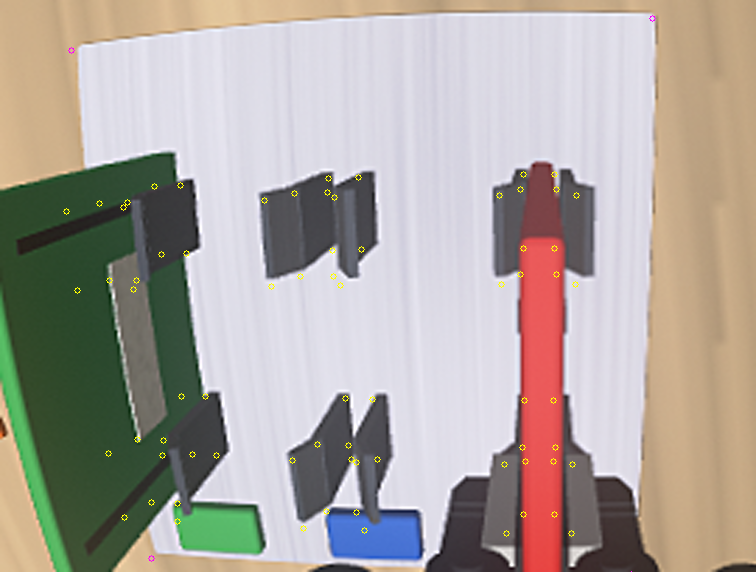

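{"fn": "send_rows", "kwargs": {
  "rows": [
    [[0,0,0.5,10,0,0,0],[0,0,0.5,20,0,0,0],[0,0,0.5,30,0,0,0],[0,0,0.5,38,0,0,0],[0,0,0.5,43,0,0,0],[0,0,0.5,46,0,0,0],[0,0,0.5,46,0,0,0],[0,0,0.5,46,0,0,0]]
  ]
}}

```text
t: 7.1
position: [616.8, 201.8, 91.9]
eef_rot: [0.755, 0.656, 0.001, 0.0]
force: [0.6, -0.4, -0.4]
gripper_width: 5.4
```

{"fn": "send_rows", "kwargs": {
  "rows": [
    [[0,0,0,2,0,0,0],[0,0,0,4,0,0,0],[0,0,0,4,0,0,0],[0,0,0,4,0,0,0]]
  ]
}}

```text
t: 7.43
position: [617.0, 201.9, 88.4]
eef_rot: [0.755, 0.656, 0.001, 0.0]
force: [0.3, 0.4, -0.5]
gripper_width: 5.1
```

{"fn": "send_rows", "kwargs": {
  "rows": [
    [[0,0,0,1,0,0,0],[0,0,0,2,0,0,0],[0,0,0,2,0,0,0],[0,0,0,2,0,0,0]]
  ]
}}

```text
t: 7.77
position: [617.0, 201.9, 86.4]
eef_rot: [0.755, 0.656, 0.001, 0.0]
force: [-0.3, 0.2, -0.7]
gripper_width: 5.3
```

{"fn": "send_rows", "kwargs": {
  "rows": [
    [[0,0,0,1,0,0,0],[0,0,0,2,0,0,0],[0,0,0,2,0,0,0],[0,0,0,2,0,0,0]]
  ]
}}

```text
t: 8.1
position: [616.9, 201.9, 84.3]
eef_rot: [0.755, 0.656, 0.001, 0.0]
force: [-0.1, 0.2, -0.8]
gripper_width: 5.6
```

{"fn": "send_rows", "kwargs": {
  "rows": [
    [[0,0,0,1,0,0,0],[0,0,0,1.5,0,0,0],[0,0,0,1.5,0,0,0],[0,0,0,1.5,0,0,0]]
  ]
}}

```text
t: 8.43
position: [617.0, 201.9, 82.9]
eef_rot: [0.755, 0.656, 0.001, 0.0]
force: [-0.1, 0.0, -0.2]
gripper_width: 5.5
```

{"fn": "send_rows", "kwargs": {
  "rows": [
    [[0,0,0,0.5,0,0,0],[0,0,0,1,0,0,0],[0,0,0,1,0,0,0],[0,0,0,1,0,0,0]]
  ]
}}

```text
t: 8.77
position: [617.3, 201.9, 82.6]
eef_rot: [0.755, 0.656, 0.002, 0.001]
force: [-2.4, -1.1, 3.7]
gripper_width: 5.4
```

{"fn": "send_rows", "kwargs": {
  "rows": [
    [[0,0,0,0.5,0,0,0],[0,0,0,1,0,0,0],[0,0,0,1,0,0,0],[0,0,0,1,0,0,0]]
  ]
}}

```text
t: 9.1
position: [617.4, 201.9, 82.6]
eef_rot: [0.755, 0.656, 0.002, 0.001]
force: [-3.5, -0.5, 8.0]
gripper_width: 5.3
```

```bash
python3 slot.py w9 552.4 208.5 -.1412 64; python3 look.py s9 scene; python3 -c "
import cv2
b=cv2.imread('pics/s9.png');cv2.imwrite('pics/s9c.png',cv2.resize(b[190:335,220:390],None,fx=4.4,fy=4,interpolation=cv2.INTER_CUBIC))"

```

```text
[617.42425029 201.92968415  82.61818399] [-3.5461268  -0.50924656  8.01341696] [-2.644e+00 -1.302e+00 -6.900e-01  3.000e-03 -2.000e-03  1.000e-03]
[617.38686458 201.8892423   82.59431358] [0.249 0.517 1.669 0.    0.953 0.389] [-0.001  0.     0.     0.001 -0.001  0.   ] [-3.13603995 -0.97253867  8.52790667] 5.229359362043767
```

View pics/w9.png

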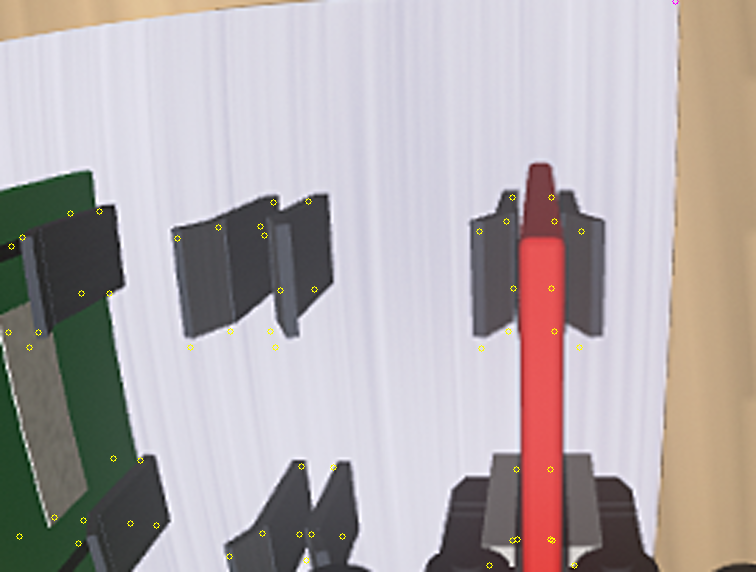

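View pics/s9c.png

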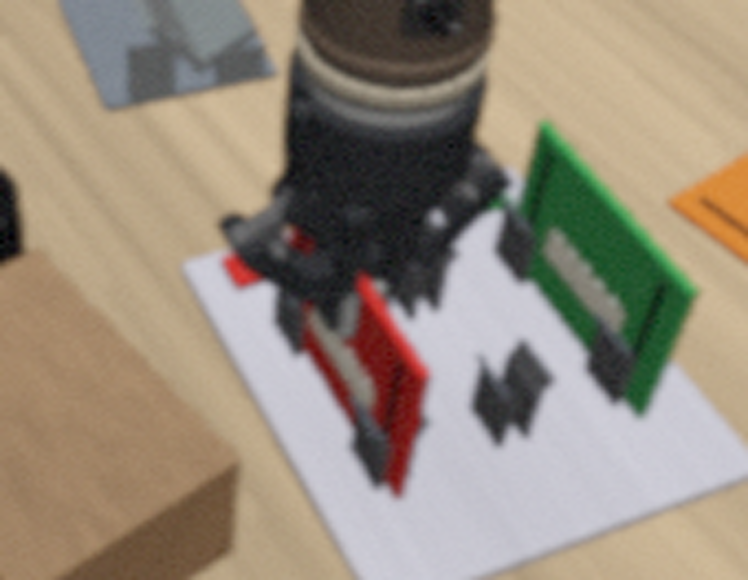

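{"fn": "send_rows", "kwargs": {
  "rows": [
    [[0,0,-0.7,0,0,0,0],[0,0,-0.7,0,0,0,0],[5,0,-0.7,0,0,0,0],[15,0,-0.7,0,0,0,0],[25,0,-0.7,0,0,0,0],[35,0,-0.7,0,0,0,0],[35,0,-0.7,0,0,0,0],[35,0,-0.7,0,0,0,0]]
  ]
}}

```text
t: 9.87
position: [616.1, 202.1, 80.5]
eef_rot: [0.755, 0.656, 0.001, 0.0]
force: [-0.5, -0.5, -0.8]
gripper_width: 29.9
```

```bash
python3 slot.py w10 552.4 208.5 -.1412 64
```

```text
[616.12580819 202.05917728  80.46227193] [-0.52555006 -0.45375024 -0.82877686] [-2.588e+00  5.000e-03 -2.841e+00  2.000e-03 -1.000e-03  1.000e-03]
```

View pics/w10.png

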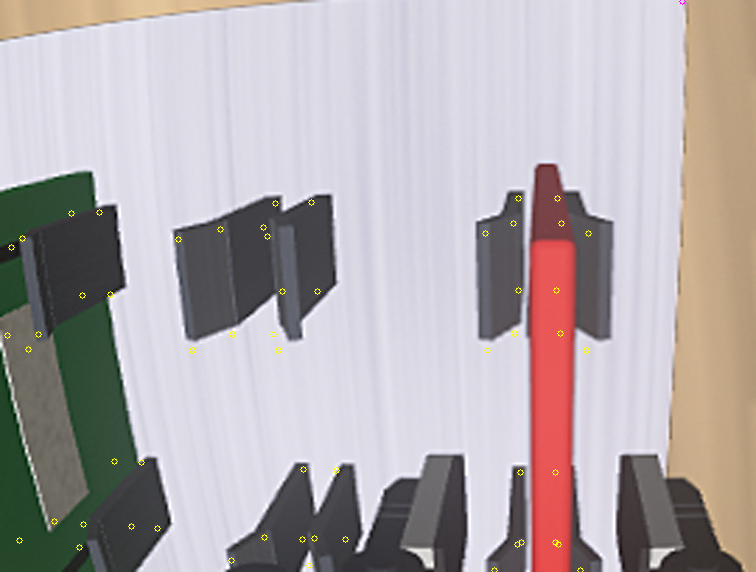

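{"fn": "send_rows", "kwargs": {
  "rows": [
    [[35,0,0,-15,0,0,0],[35,0,0,-45,0,0,0],[35,0,0,-80,0,0,0],[35,0,0,-115,0,0,0],[35,0,0,-130,0,0,0],[35,0,0,-130,0,0,0],[35,0,0,-130,0,0,0]]
  ]
}}

```text
t: 10.5
position: [616.7, 202.1, 212.2]
eef_rot: [0.755, 0.656, 0.003, 0.001]
force: [-0.1, 0.4, -0.9]
gripper_width: 30.0
```

```bash
python3 slot.py w11 552.4 208.5 -.1412 64; python3 - <<'E'
from h import *
p0,R0=cur()
Rd=divR(-.2195);p=np.array([496.3,-267,31])
d=delta(p0,R0,p+Rd@[0,0,71.3+120],toolR(Rd));print(p+Rd@[0,0,71.3+120],d.round(3))
E
```

```text
[616.73346608 202.13476096 212.20248852] [-0.05964791  0.39152997 -0.88489362] [-3.0790e+00 -1.2500e+00  1.2889e+02  5.0000e-03 -3.0000e-03  1.0000e-03]
[ 603.39247501 -290.89173974  187.70378607] [-4.89506e+02  5.69570e+01  2.20390e+01  6.12000e-01  2.30000e-02
  7.70000e-02]
```

View pics/w11_raw.png

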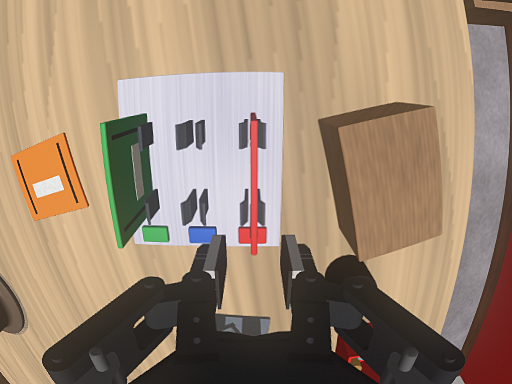

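```bash
python3 - <<'E'
from h import *
s=observe()
im=cv2.imread('pics/w11_raw.png')
cv2.imwrite('pics/w11c.png',cv2.resize(im[60:270,90:300],None,fx=3.7,fy=2.85,interpolation=cv2.INTER_CUBIC))
for P in ([64,60,122],[64,-60,122],[64,55,64],[64,-29,64],[64,29,64],[64,-55,64],[100,110,12],[-100,110,12],[100,-110,12],[64,-101,20],[64,-79,20]):
    print(P,proj('wrist',rz(-.1412)@P+np.array([552.4,208.5,0]),s).round(1))
E
```

```text
[64, 60, 122] [[252.5 125.4]]
[64, -60, 122] [[252.6 260.6]]
[64, 55, 64] [[252.5 124.3]]
[64, -29, 64] [[252.6 205.5]]
[64, 29, 64] [[252.6 150.5]]
[64, -55, 64] [[252.6 228. ]]
[100, 110, 12] [[284.6  72.3]]
[-100, 110, 12] [[116.   80.1]]
[100, -110, 12] [[280.  248.3]]
[64, -101, 20] [[252.6 245.5]]
[64, -79, 20] [[252.6 230. ]]
```

View pics/w11c.png

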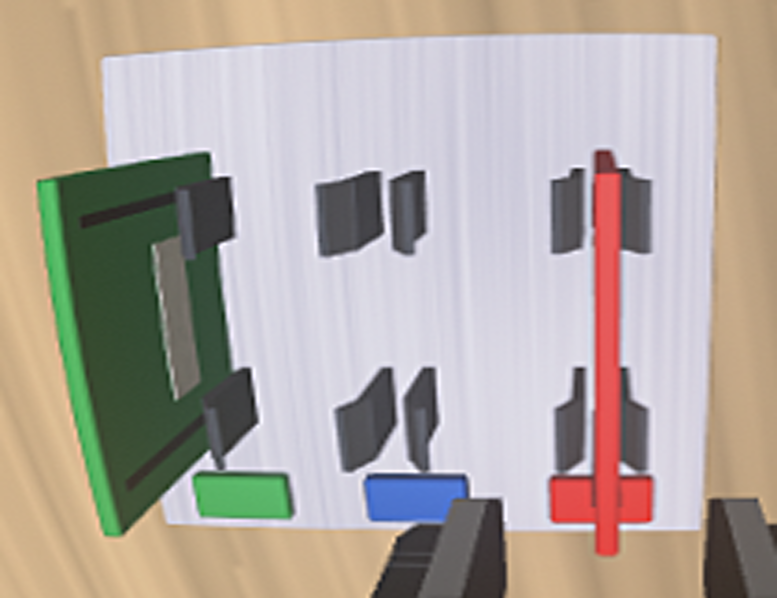

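{"fn": "send_rows", "kwargs": {
  "rows": [
    [[40,-18,2,0,0.02,0,0],[50,-53,6,0,0.06,0,0.01],[50,-88,10,0,0.1,0,0.01],[50,-123,14,0,0.15,0,0.02],[50,-158,18,0,0.2,0,0.02],[50,-193,22,4,0.25,0.01,0.03],[50,-228,26,8,0.3,0.01,0.04],[50,-263,30,12,0.35,0.01,0.05]]
  ]
}}

```text
t: 11.22
position: [607.2, -64.2, 195.9]
eef_rot: [0.759, 0.626, -0.111, -0.137]
force: [1.6, -0.6, 0.6]
gripper_width: 42.8
```

```bash
cat > g.py <<'E'
from h import *
p0,R0=cur()
import sys
Rd=divR(-.2195);p=np.array([496.3,-267,31])
d=delta(p0,R0,p+Rd@[0,0,71.3+float(sys.argv[1])],toolR(Rd));print(p0,d.round(3))
E
python3 g.py 120
```

```text
[607.15446278 -64.17679088 195.85293742] [-2.2330e+02  3.9659e+01 -6.6840e+00  2.5600e-01  1.0000e-02  2.6000e-02]
```

{"fn": "send_rows", "kwargs": {
  "rows": [
    [[50,-33,6,-1,0.04,0,0],[50,-66,12,-2,0.08,0,0.01],[50,-99,18,-3,0.12,0,0.01],[50,-132,24,-4,0.16,0,0.02],[50,-165,30,-5,0.2,0.01,0.02],[50,-195,35,-6,0.24,0.01,0.026],[50,-215,39,-6,0.256,0.01,0.026],[50,-220,39,-6,0.256,0.01,0.026]]
  ]
}}

```text
t: 11.88
position: [602.9, -289.5, 185.1]
eef_rot: [0.745, 0.595, -0.188, -0.235]
force: [-0.6, 0.1, -0.1]
gripper_width: 42.5
```

{"fn": "send_rows", "kwargs": {
  "rows": [
    [[50,0,0,0,0,0,0],[50,0,0,0,0,0,0],[50,0,0,0,0,0,0]]
  ]
}}

```text
t: 12.13
position: [605.1, -284.1, 190.0]
eef_rot: [0.744, 0.598, -0.186, -0.232]
force: [0.3, 0.4, -0.1]
gripper_width: 42.6
```

```bash
python3 g.py 120; python3 look.py w12;  python3 - <<'E'
from h import *
s=observe()
F=np.array([[-3,60,0],[-3,-60,0],[-3,-60,110],[-3,60,110],[3,60,110],[3,-60,110]],float)
print(proj('wrist',F@divR(-.2195).T+np.array([496.3,-267,31]),s).round(1))
im=cv2.imread('pics/w12.png')
cv2.imwrite('pics/w12c.png',cv2.resize(im[80:320,200:310],None,fx=6,fy=2.4,interpolation=cv2.INTER_CUBIC))
E
```

```text
[ 605.09706397 -284.11985207  189.99180164] [-6.982e+00  1.129e+00  1.993e+00  6.000e-03  1.000e-03  2.000e-03]
[ 605.09706397 -284.11985207  189.99180164] [-0.444  0.821  1.052 -0.133  1.859 -0.226] [ 0.011 -0.016 -0.006 -0.006  0.002 -0.   ] [ 0.25762252  0.35678055 -0.11920354] 42.588527597607964
[[249.6 119.8]
 [249.7 218.1]
 [249.2 267.2]
 [248.8 132.3]
 [256.7 132.3]
 [255.9 267.2]]
```

View pics/w12.png

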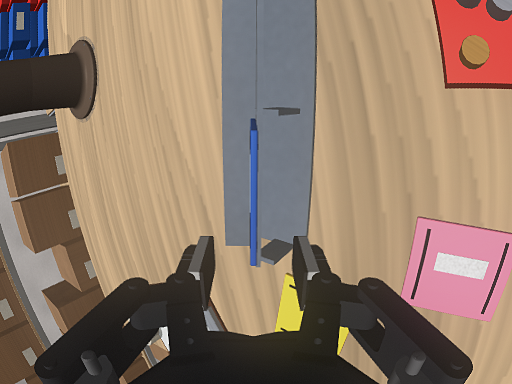

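View pics/w12c.png

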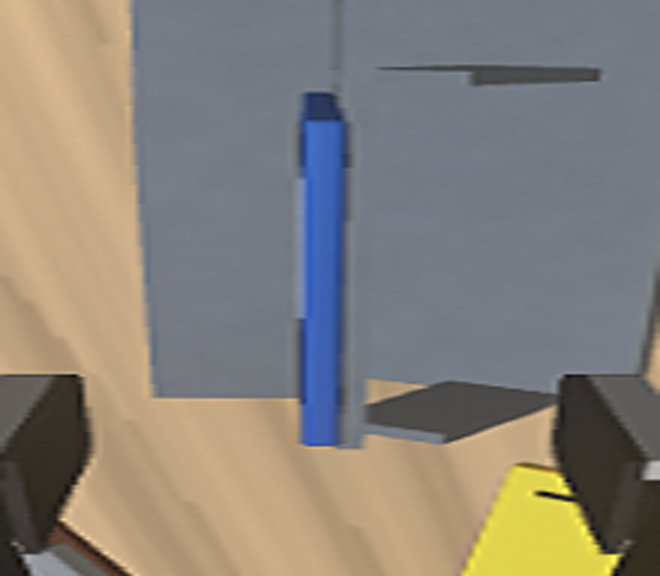

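{"fn": "send_rows", "kwargs": {
  "rows": [
    [[50,-3,1,10,0.006,0.001,0.002],[50,-5.7,1.8,40,0.006,0.001,0.002],[50,-5.7,1.8,70,0.006,0.001,0.002],[50,-5.7,1.8,95,0.006,0.001,0.002],[50,-5.7,1.8,112,0.006,0.001,0.002],[50,-5.7,1.8,120,0.006,0.001,0.002],[50,-5.7,1.8,120,0.006,0.001,0.002],[50,-5.7,1.8,120,0.006,0.001,0.002]]
  ]
}}

```text
t: 12.85
position: [539.3, -276.8, 91.0]
eef_rot: [0.745, 0.596, -0.188, -0.234]
force: [1.0, 0.2, -0.1]
gripper_width: 42.7
```

{"fn": "send_rows", "kwargs": {
  "rows": [
    [[50,0,0,0,0,0,0],[50,0,0,0,0,0,0]]
  ]
}}

```text
t: 13.02
position: [540.7, -277.7, 92.1]
eef_rot: [0.745, 0.596, -0.187, -0.232]
force: [-0.5, 0.5, 1.0]
gripper_width: 42.5
```

```bash
python3 g.py 0; python3 look.py w13
```

```text
[ 540.66069465 -277.74337289   92.13377098] [ 8.260e-01 -2.344e+00  4.941e+00  5.000e-03  1.000e-03 -2.000e-03]
[ 540.66069465 -277.74337289   92.13377098] [-0.472  0.802  1.296 -0.144  1.634 -0.216] [ 0.001  0.003  0.004 -0.002 -0.003  0.   ] [-0.48738665  0.48070284  1.03983878] 42.46990718137726
```

View pics/w13.png

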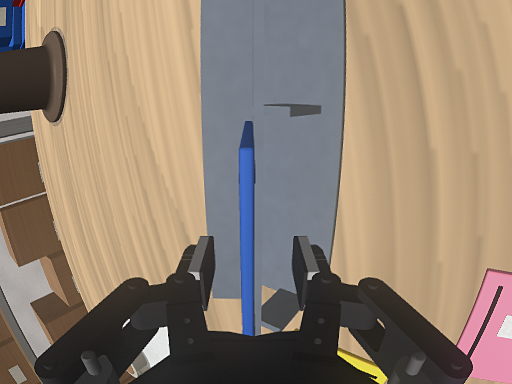

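{"fn": "send_rows", "kwargs": {
  "rows": [
    [[50,1,-1,2,0.003,0,0],[50,1.5,-2,4.5,0.005,0,0],[40,1.5,-2,4.5,0.005,0,0],[25,1.5,-2,4.5,0.005,0,0],[10,1.5,-2,4.5,0.005,0,0],[0,1.5,-2,4.5,0.005,0,0],[0,1.5,-2,4.5,0.005,0,0],[0,1.5,-2,4.5,0.005,0,0]]
  ]
}}

```text
t: 13.73
position: [534.9, -274.8, 88.2]
eef_rot: [0.744, 0.595, -0.189, -0.236]
force: [-1.2, 0.2, 1.0]
gripper_width: 5.4
```

{"fn": "send_rows", "kwargs": {
  "rows": [
    [[0,0,0,0,0,0,0],[0,0,0,0,0,0,0]]
  ]
}}

```text
t: 13.9
position: [534.9, -274.8, 88.2]
eef_rot: [0.744, 0.595, -0.189, -0.236]
force: [-0.9, 0.7, 0.9]
gripper_width: 5.2
```

```bash
python3 g.py 0; python3 look.py w14
```

```text
[ 534.89163232 -274.76290189   88.21602794] [-0.825  0.572 -1.861 -0.005 -0.    -0.002]
[ 534.89163232 -274.76290189   88.21602794] [-0.471  0.802  1.31  -0.144  1.63  -0.214] [-0.002 -0.001 -0.001 -0.    -0.001 -0.001] [-0.90341944  0.73397875  0.85590272] 5.199777650995783
```

View pics/w14.png

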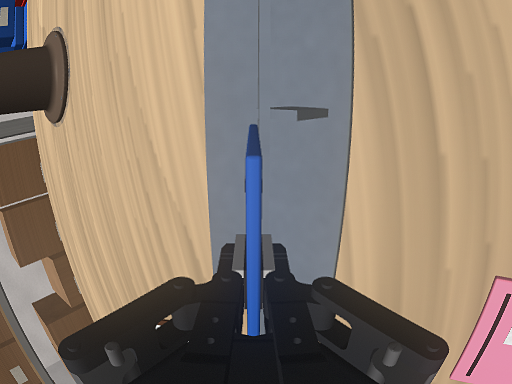

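{"fn": "send_rows", "kwargs": {
  "rows": [
    [[0,0,0,-10,0,0,0],[0,0,0,-30,0,0,0],[0,0,0,-55,0,0,0],[0,0,0,-85,0,0,0],[0,0,0,-115,0,0,0],[0,0,0,-130,0,0,0],[0,0,0,-130,0,0,0],[0,0,0,-130,0,0,0]]
  ]
}}

```text
t: 14.62
position: [609.5, -291.4, 194.8]
eef_rot: [0.745, 0.596, -0.188, -0.235]
force: [0.9, 0.7, -1.0]
gripper_width: 5.6
```

```bash
cat > g2.py <<'E'
from h import *
p0,R0=cur()
import sys
Rd=divR(-.1412,0);p=np.array([552.8,211,12])
d=delta(p0,R0,p+Rd@[0,0,70+float(sys.argv[1])],toolR(Rd));print(p0,observe()['gripper_width'],d.round(3))
E
python3 g2.py 120
```

```text
[ 609.4549076  -291.39760256  194.78518033] 5.587003858166333 [ 4.77845e+02 -1.39677e+02  8.84290e+01 -6.11000e-01 -2.30000e-02
 -7.70000e-02]
```

{"fn": "send_rows", "kwargs": {
  "rows": [
    [[0,17,-5,0,-0.03,0,0],[0,51,-15,5,-0.08,0,-0.01],[0,86,-25,12,-0.13,0,-0.01],[0,121,-35,18,-0.18,0,-0.02],[0,156,-45,24,-0.23,-0.01,-0.03],[0,191,-55,30,-0.28,-0.01,-0.035],[0,226,-65,36,-0.33,-0.01,-0.04],[0,261,-76,42,-0.38,-0.015,-0.05]]
  ]
}}

```text
t: 15.28
position: [578.7, -15.9, 201.5]
eef_rot: [0.759, 0.64, -0.073, -0.092]
force: [1.0, -0.0, -0.8]
gripper_width: 5.6
```

```bash
python3 g2.py 130
```

```text
[578.68627426 -15.92604024 201.45451151] 5.581006535231159 [ 2.19344e+02 -6.42540e+01  6.03100e+00 -2.36000e-01 -1.00000e-02
 -2.80000e-02]
```

{"fn": "send_rows", "kwargs": {
  "rows": [
    [[0,33,-9,1,-0.05,0,0],[0,66,-18,2,-0.1,0,-0.01],[0,99,-28,3,-0.15,0,-0.02],[0,132,-38,4,-0.2,-0.01,-0.028],[0,165,-48,5,-0.236,-0.01,-0.028],[0,195,-58,6,-0.236,-0.01,-0.028],[0,208,-62,6,-0.236,-0.01,-0.028],[0,212,-62,6,-0.236,-0.01,-0.028]]
  ]
}}

```text
t: 15.95
position: [553.7, 203.6, 211.9]
eef_rot: [0.754, 0.657, -0.001, -0.0]
force: [0.3, 0.4, -1.9]
gripper_width: 5.4
```

{"fn": "send_rows", "kwargs": {
  "rows": [
    [[0,0,0,0,0,0,0],[0,0,0,0,0,0,0],[0,0,0,0,0,0,0]]
  ]
}}

```text
t: 16.2
position: [556.3, 199.9, 212.7]
eef_rot: [0.756, 0.655, -0.0, 0.001]
force: [0.5, 0.5, -0.9]
gripper_width: 5.4
```

```bash
python3 g2.py 130;python3 look.py w15
```

```text
[556.25528591 199.9141305  212.69539351] 5.4260411022368285 [ 1.0485e+01 -4.9930e+00  6.7400e-01  1.0000e-03  2.0000e-03 -1.0000e-03]
[556.25528591 199.9141305  212.69539351] [ 0.272  0.262  1.733 -0.002  1.147  0.415] [-0.007 -0.004 -0.007  0.004 -0.001  0.001] [ 0.46173855  0.53458351 -0.87890197] 5.4260411022368285
```

View pics/w15.png

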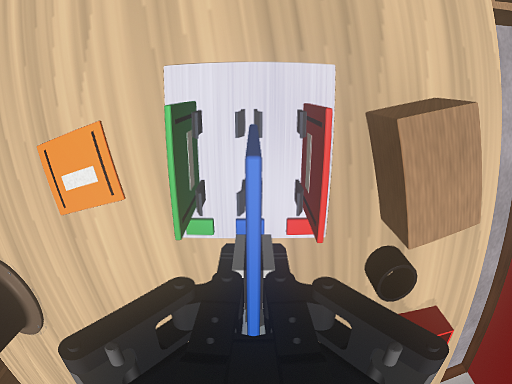

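{"fn": "send_rows", "kwargs": {
  "rows": [
    [[0,5,-2.5,0,0,0.002,0],[0,10.5,-5,0,0,0.002,0],[0,10.5,-5,15,0,0.002,0],[0,10.5,-5,35,0,0.002,0],[0,10.5,-5,50,0,0.002,0],[0,10.5,-5,55,0,0.002,0],[0,10.5,-5,55,0,0.002,0],[0,10.5,-5,55,0,0.002,0]]
  ]
}}

```text
t: 16.92
position: [553.0, 212.9, 158.7]
eef_rot: [0.755, 0.656, 0.001, 0.0]
force: [0.3, -0.0, -1.1]
gripper_width: 5.3
```

```bash
python3 g2.py 0;python3 slot.py w16 552.8 211 -.1412 0; python3 -c "
import cv2
b=cv2.imread('pics/w16_raw.png');cv2.imwrite('pics/w16c.png',cv2.resize(b[60:280,160:350],None,fx=4,fy=2.7,interpolation=cv2.INTER_CUBIC))"
```

```text
[553.01680749 212.90749366 158.74085728] 5.250638395717626 [-2.0540e+00 -8.6000e-02  7.6737e+01  2.0000e-03 -2.0000e-03  0.0000e+00]
[553.01680749 212.90749366 158.74085728] [ 0.31453976 -0.03842702 -1.05629222] [-2.0520e+00 -8.4000e-02  7.5437e+01  2.0000e-03 -2.0000e-03  0.0000e+00]
```

View pics/w16c.png

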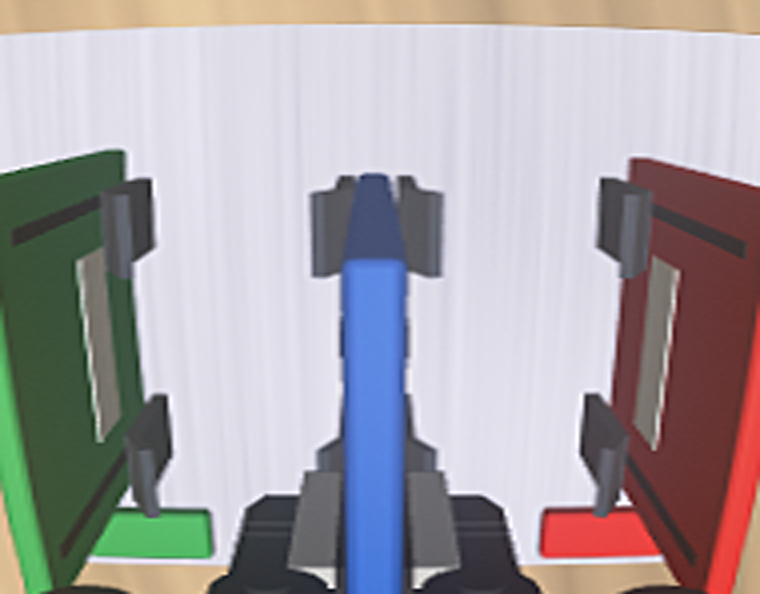

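{"fn": "send_rows", "kwargs": {
  "rows": [
    [[0,-1,0.3,10,0,0,0],[0,-1,0.3,22,0,0,0],[0,-1,0.3,34,0,0,0],[0,-1,0.3,46,0,0,0],[0,-1,0.3,56,0,0,0],[0,-1,0.3,63,0,0,0],[0,-1,0.3,66,0,0,0],[0,-1,0.3,66,0,0,0]]
  ]
}}

```text
t: 17.63
position: [552.2, 211.6, 91.0]
eef_rot: [0.755, 0.656, 0.0, -0.0]
force: [-0.0, 0.3, -1.5]
gripper_width: 5.6
```

{"fn": "send_rows", "kwargs": {
  "rows": [
    [[0,0,0,2,0,0,0],[0,0,0,4,0,0,0],[0,0,0,5,0,0,0],[0,0,0,5,0,0,0],[0,0,0,5,0,0,0]]
  ]
}}

```text
t: 18.05
position: [553.3, 212.0, 87.8]
eef_rot: [0.755, 0.656, 0.001, 0.0]
force: [-0.1, 0.2, -0.7]
gripper_width: 5.7
```

{"fn": "send_rows", "kwargs": {
  "rows": [
    [[0,0,0,1,0,0,0],[0,0,0,2,0,0,0],[0,0,0,2,0,0,0],[0,0,0,2,0,0,0]]
  ]
}}

```text
t: 18.38
position: [553.0, 211.8, 85.4]
eef_rot: [0.755, 0.656, 0.001, 0.0]
force: [0.4, 0.1, -0.5]
gripper_width: 5.6
```

{"fn": "send_rows", "kwargs": {
  "rows": [
    [[0,0,0,1,0,0,0],[0,0,0,2,0,0,0],[0,0,0,2,0,0,0],[0,0,0,2,0,0,0]]
  ]
}}

```text
t: 18.72
position: [553.0, 211.8, 83.3]
eef_rot: [0.755, 0.656, 0.001, 0.0]
force: [-0.4, -0.4, -1.8]
gripper_width: 5.6
```

{"fn": "send_rows", "kwargs": {
  "rows": [
    [[0,0,0,0.7,0,0,0],[0,0,0,1.5,0,0,0],[0,0,0,1.5,0,0,0],[0,0,0,1.5,0,0,0]]
  ]
}}

```text
t: 19.05
position: [553.0, 211.9, 81.9]
eef_rot: [0.755, 0.656, 0.001, 0.0]
force: [0.2, 0.0, -1.4]
gripper_width: 5.3
```

{"fn": "send_rows", "kwargs": {
  "rows": [
    [[0,0,0,0.5,0,0,0],[0,0,0,1,0,0,0],[0,0,0,1,0,0,0],[0,0,0,1,0,0,0]]
  ]
}}

```text
t: 19.38
position: [553.2, 211.9, 81.1]
eef_rot: [0.755, 0.656, 0.001, 0.0]
force: [-0.7, -0.3, 0.5]
gripper_width: 5.2
```

{"fn": "send_rows", "kwargs": {
  "rows": [
    [[0,0,0,0.5,0,0,0],[0,0,0,1,0,0,0],[0,0,0,1,0,0,0],[0,0,0,1,0,0,0]]
  ]
}}

```text
t: 19.72
position: [553.4, 212.1, 81.0]
eef_rot: [0.755, 0.656, 0.001, 0.0]
force: [-1.7, 0.7, 5.2]
gripper_width: 5.8
```

{"fn": "send_rows", "kwargs": {
  "rows": [
    [[0,0,0,0.5,0,0,0],[0,0,0,1,0,0,0],[0,0,0,1,0,0,0],[0,0,0,1,0,0,0]]
  ]
}}

```text
t: 20.05
position: [553.6, 212.1, 80.9]
eef_rot: [0.755, 0.656, 0.001, 0.0]
force: [-1.8, -0.3, 9.1]
gripper_width: 5.2
```

```bash
python3 slot.py w17 552.8 211 -.1412 0; python3 -c "
import cv2
b=cv2.imread('pics/w17_raw.png');cv2.imwrite('pics/w17c.png',cv2.resize(b[60:280,160:350],None,fx=4,fy=2.7,interpolation=cv2.INTER_CUBIC))"
```

```text
[553.55401093 212.06006673  80.94865434] [-1.8467204  -0.26103225  9.05120369] [-1.151e+00 -5.930e-01 -2.355e+00  2.000e-03 -2.000e-03  1.000e-03]
```

View pics/w17c.png

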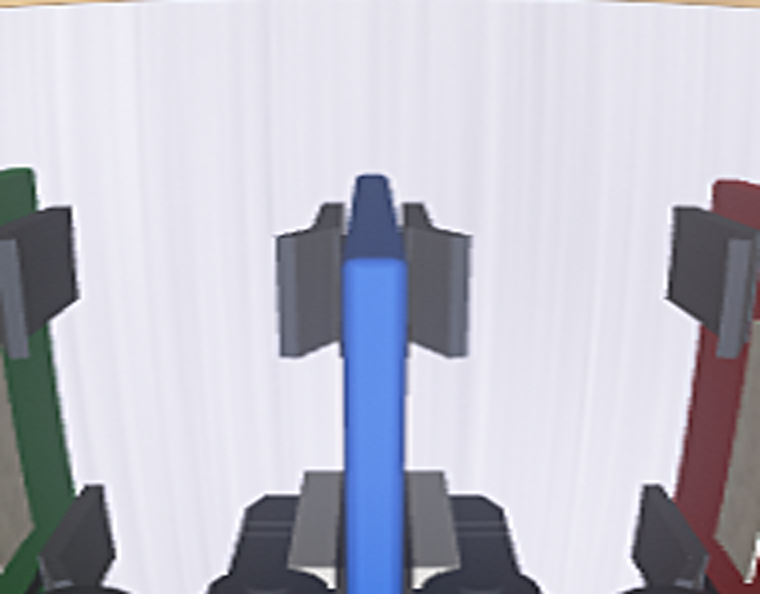

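{"fn": "send_rows", "kwargs": {
  "rows": [
    [[0,0,-0.4,0,0,0,0],[0,0,-0.4,-0.8,0,0,0],[5,0,-0.4,-0.8,0,0,0],[12,0,-0.4,-0.8,0,0,0],[22,0,-0.4,-0.8,0,0,0],[32,0,-0.4,-0.8,0,0,0],[32,0,-0.4,-0.8,0,0,0],[32,0,-0.4,-0.8,0,0,0]]
  ]
}}

```text
t: 20.77
position: [552.5, 211.8, 79.3]
eef_rot: [0.755, 0.656, 0.001, -0.0]
force: [0.1, -0.7, -0.4]
gripper_width: 27.0
```

{"fn": "send_rows", "kwargs": {
  "rows": [
    [[32,0,0,-15,0,0,0],[32,0,0,-45,0,0,0],[32,0,0,-80,0,0,0],[32,0,0,-115,0,0,0],[32,0,0,-150,0,0,0],[32,0,0,-170,0,0,0],[32,0,0,-170,0,0,0],[32,0,0,-170,0,0,0]]
  ]
}}

```text
t: 21.43
position: [553.3, 212.0, 251.5]
eef_rot: [0.755, 0.656, 0.003, 0.001]
force: [-0.6, 0.2, -0.5]
gripper_width: 27.4
```

{"fn": "send_rows", "kwargs": {
  "rows": [
    [[32,-35,0,0,0,0,0],[32,-70,0,0,0,0,0],[32,-105,0,0,0,0,0],[32,-140,0,0,0,0,0],[32,-175,0,0,0,0,0],[32,-200,0,0,0,0,0],[32,-200,0,0,0,0,0],[32,-200,0,0,0,0,0]]
  ]
}}

```text
t: 22.1
position: [522.8, 12.6, 247.1]
eef_rot: [0.756, 0.655, -0.0, -0.002]
force: [-0.0, 0.2, 0.3]
gripper_width: 27.0
```

```bash
python3 look.py w18; python3 look.py s18 scene;python3 look.py t18 top; python3 - <<'E'
import cv2,numpy as np
b=cv2.imread('pics/s18.png')[190:335,230:390];t=cv2.imread('pics/t18.png')[135:245,75:195]
cv2.imwrite('pics/s18c.png',cv2.resize(b,None,fx=4.5,fy=4,interpolation=cv2.INTER_CUBIC))
cv2.imwrite('pics/t18c.png',cv2.convertScaleAbs(cv2.resize(t,None,fx=5.4,fy=5.4,interpolation=cv2.INTER_CUBIC),alpha=1.5))
E
```

```text
[522.77880211  12.64552346 247.09259911] [-0.06   0.097  1.855  0.002  1.193  0.083] [ 0.041  0.004 -0.016  0.013 -0.     0.005] [-0.04096917  0.16294366  0.27256127] 27.038526218638342
[523.19901312  13.61079929 247.47508307] [-0.059  0.097  1.854  0.002  1.193  0.083] [ 0.029 -0.001 -0.017  0.     0.002 -0.001] [ 0.28853261  0.6548959  -1.25882832] 27.483358478377664
[523.56385408  14.21997031 247.87521938] [-0.057  0.097  1.853  0.002  1.193  0.083] [ 0.02  -0.004 -0.014 -0.     0.002 -0.001] [-0.36795105  0.50885481  1.0630785 ] 27.61402333882929
```

View pics/s18c.png

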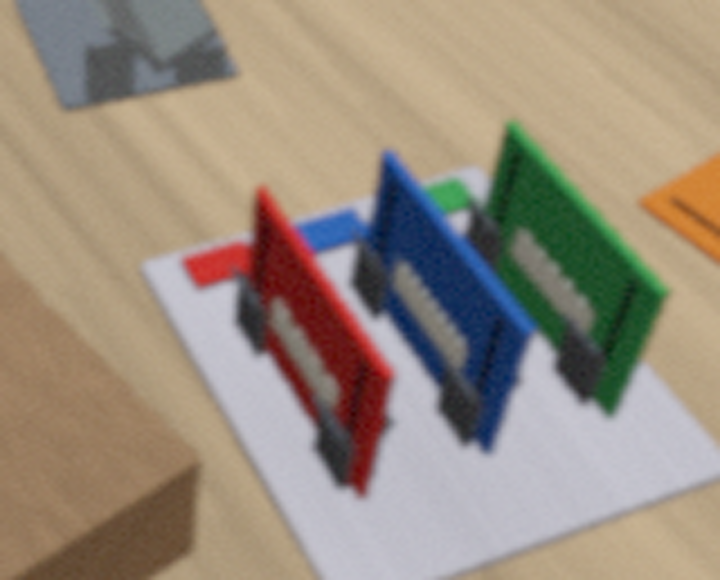

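View pics/t18c.png

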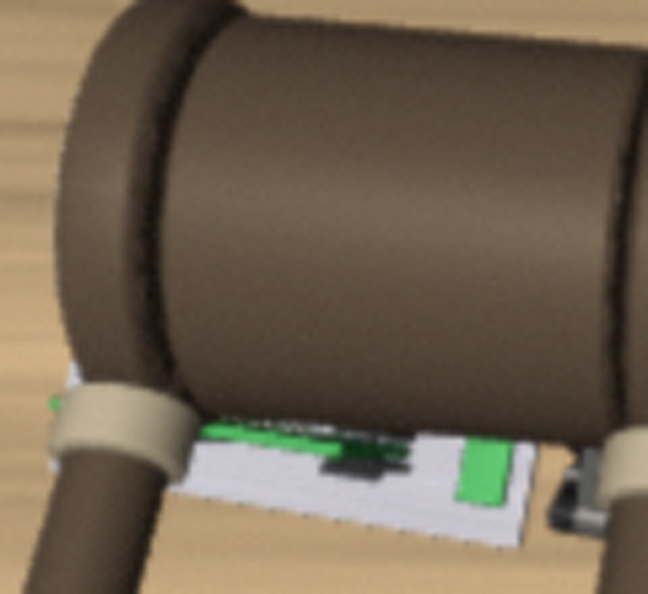

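View pics/w18.png

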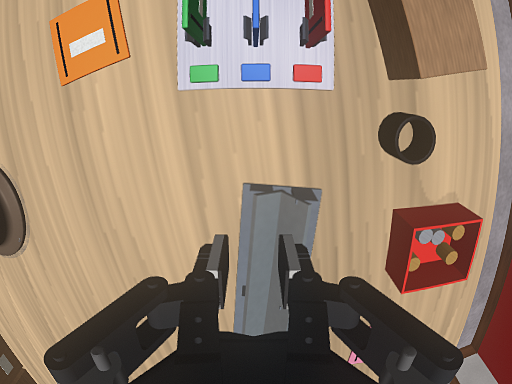

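{"fn": "send_rows", "kwargs": {
  "rows": [
    [[32,0,0,0,0,0,0],[32,0,0,0,0,0,0],[32,0,0,0,0,0,0],[32,0,0,0,0,0,0]]
  ]
}}

```text
t: 22.58
position: [524.5, 14.3, 249.5]
eef_rot: [0.755, 0.656, 0.001, 0.0]
force: [-0.0, 0.6, 0.2]
gripper_width: 27.5
```

```bash
python3 -c "
from plant import *
print(close_job(),observe()['t'])"
```

```text
the job is handed in; nothing more can be done
the job is handed in; nothing more can be done
```

The red divider now stands in the red-tagged slot and the blue one in the blue-tagged slot, and the job was handed in at about 22.6 s. I lowered each one in 1–2 mm steps until it touched the slot floor, at about 8 N for red and 9 N for blue, before letting go.

**Final checks:** The last scene picture shows red, blue and green all upright at the same height, each between its fins. The green divider, the carton, the parts bin and the coupling were not touched.

**Checks that disagreed or failed:**
- **Centring:** the rack position from the fixed cameras and the one from the wrist camera differed by about 2–3 mm along the slots. I used the wrist view for blue. Red may sit about 2 mm off centre along its slot.
- **Red side contact:** red pressed lightly on a fin at the bottom, at about 3.5 N. I shifted it 0.7 mm before letting go, and it now leans slightly within the slot's play.
- **Top picture:** the last view from the top camera was blocked by the arm, so it could not confirm anything.

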